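# Shut and latch the wash basket

### The arm

A 6-joint arm with a two-finger parallel gripper is mounted at the origin on the work surface. World frame = base frame: x ahead of the robot, y to its left, z up, the work surface at z = 0. Lengths are in mm, angles in rad, forces in N, time in s.
With the tool pointing down it reaches from about 400 to 825 mm from the base axis. Payload 7 kg.
Tool frame: the origin (TCP) lies at the very end of the fingers, on their centre line; the grasp point (between the pads) lies 19 mm behind it; z points along the fingers, y is the direction in which the jaws open and shut (so a half turn about z gives the same grasp; the last joint's range is limited). The gripper opens to 88 mm and grips with 3 to 60 N. Pads are 19 mm wide; open, the fingers measure 130 mm over their backs; the gripper's body (78 mm by 193 mm) begins 47 mm behind the grasp point.
Start: joints at [-1.062, 0.359, 0.012, 0, -1.224, -0.288], TCP at [147.807, -658.596, 226.561] pointing down, gripper open.
Joint ranges: [-3.07, 3.07], [-1.43, 2.12], [-1.02, 1.25], [-3.03, 1.67], [-3.05, -0], [-3.03, 3.03]. Speed limits (rad/s): [2.39, 2.39, 3.01, 3.14, 3.14, 3.14].

### API

Orientations are given as a unit quaternion [x, y, z, w].
In Python, from plant import bot gives the robot as it stands. Calls block until the motion is done:
- bot.move_ptp(position, orientation): joint-space move of the TCP to a pose.
- bot.line_to(position, velocity=150, ori=None): straight line of the TCP; ori=None keeps the orientation; velocity is the mean speed in mm/s.
- bot.move_joints(angles): joint-space move.
- bot.move_gripper(opening, force=None): finger opening in mm; force is the grip in N (None keeps the last); returns when the fingers have stopped.
- bot.pause(seconds).
- bot.solve_ik(position, orientation): joint angles nearest the present ones, or None.
- bot.read_state(): the state.
- bot.camera(name): name is "side" or "top" or "wrist"; returns the picture (384x512x3 uint8, red, green, blue); there is no depth.
- bot.get_calibration(name): a dict with "fx", "fy", "cx", "cy" (pixels), "view" (4x4, takes a point from world to camera coordinates); the wrist camera has in their place "T_tool_cam" (4x4, takes a point from camera to tool coordinates, whose origin is the TCP and whose axes are the flange's). Camera axes: x right, y up, looking along -z (the intrinsics and any distortion apply to the point x, -y, -z); pixel columns grow to the right and rows downward; lengths in mm; the calibration is good to about 2 mm. A picture is of the moment at which its call begins: read the wrist's pose just before it. get_calibration takes no time and is no camera call.
A pose or a line that the arm cannot do raises bot.Unreachable and nothing moves.
- bot.close_job(): hands the job in, once; it reports no verdict.
The state is a dict: "t": time; "joint_pos": joint angles; "qvel": joint speeds; "tau": joint torques, N m; "tcp_pos": TCP position; "eef_rot": TCP orientation; "contact_force": force on the tool from outside, world axes, zero at the start; "moment": the same for the moment, N m; "width": finger opening in mm.
Only numpy, scipy, OpenCV 4.12 (cv2) and the standard library are available. Lean on these libraries where they do the work, as an engineer would, in place of code of your own. Each camera call takes 0.05 s, during which the arm holds its last target.

### The job

Shut the sprung lid of the wire wash basket and secure it with its swing latch: the blade must end fully home in the notch of the lid's keeper, with the lid let up against it so that the keeper's ridge locks it. Press and push only as hard as it takes, without forcing anything, and leave the fittings and the gauge beside the basket where they stand.

Things in the scene. Friction and masses are not known exactly. Their poses are not given: they have to be found in the camera images.
- basket: Steel wire-mesh wash basket full of tees, too heavy to shift (fixed), 230 mm deep (x), 300 mm wide (y), rim 100 mm above the bench. Origin: centre of its underside, on the bench; x from the latch side (front) to the hinge side, y to its left, z up. A bar along the front, the latch rail, is bolted in slots at any of a range of heights and carries two lid stops, two sprung bumpers and the latch.
- lid_hinge (a point): Middle of the lid's hinge axis at the basket's back, 119 mm behind its origin, 112 mm above the bench; the axis runs along the basket's y. Stiff hinges (0.65 N m) keep the lid (about 0.45 kg) at any angle it is left at; nothing pulls it shut. At angle 0 the lid's underside is 2 mm below this axis, its top face 4 mm above it.
- lid (a joint): Angle of the lid in rad: 0 = level; grows as the front edge rises, at most 1.3. Lid: reaches 251 mm forward of its hinge axis, 300 mm wide, 6 mm thick, front 110 mm smooth sheet steel but for the keeper, the rest fine mesh; press on either. Bumpers stop it 0.062 above the angle of its hard stops; they yield from about 6 N at the front edge, hard stops reached at about 10 N (13 N under the blade's outer half).
- latch_foot (a point): Point on the bench straight below the latch's pivot axis, 151 mm in front of the basket's origin. The rubber lid stops on the rail (242 mm in front of the hinge axis, at y = +-100 mm) end at a height of 104 to 126 mm, different each time and not measured: found by touch or sight. The blade's underside is 24.5 mm above the top of the stops.
- latch (a joint): Angle of the latch blade in rad: 0 = home at its stop, pointing over the keeper square to the lid's front edge; grows anticlockwise from above (to the basket's left); 1.57 = along the front; at most 2.5. Stays where left (0.06 N m). Flat bar 20 mm wide, 10 mm thick, level, from 14 mm behind its pivot to 110 mm beyond; a thumb tab 5 mm thick stands 10 mm above its end, an 8 mm screw head on the pivot.
- keeper (a point): Middle of the keeper's notch floor on the lid, 12 mm above its top face, 26 mm behind its front edge, centre line. 18 mm front to back: 24 mm notch between a 6 mm thick ridge on the left (+y), 16 mm above the top face, and a stop cheek on the right, 24 mm. The ridge bars the blade at about 0.7 with the lid on its bumpers; the blade passes over it only with the lid within about 2 mm of its hard stops.
- loose_tee: Bystander: steel tee fitting, 62 mm cube with three collars, about 80 mm tall, right of the basket. Origin under its centre.
- loose_elbow: Bystander: steel elbow fitting, 62 mm cube with two collars, about 80 mm tall, left of the basket. Origin under its centre.
- plug_gauge: Bystander: upright steel plug gauge, 48 mm across at its foot, 130 mm tall, right of the basket. Origin under its centre.

How it is judged:
By the outcome, as a careful person would: the job done as asked, in the order asked, and still so for the second after the job is handed in, with the robot touching nothing.
It also fails if it takes over 64 s, if anything falls off the work surface, if the arm or the gripper's body presses on something with over 40 N, if the wrist force passes 120 N, or if a joint passes its speed limit or range.

## Working session

There is one attempt and no reset: what is moved stays moved. The work goes in short steps, each a Python script; the robot and the scene stay as the last script left them, time stands still between calls to the robot, and variables do not carry over. Pictures are saved under pics/ and viewed, and the job is handed in when it is done.

```bash
mkdir -p pics; ls; python3 - <<'E'
from plant import bot
import cv2, numpy as np
for n in ["side","top","wrist"]:
    im=bot.camera(n); cv2.imwrite(f"pics/a_{n}.png",im[:,:,::-1])
    c=bot.get_calibration(n); print(n,{k:np.round(v,3).tolist() for k,v in c.items()})
print(bot.read_state())
E
```

```text
pics
side {'fx': 400.52, 'fy': 400.52, 'cx': 258.55, 'cy': 188.895, 'view': [[-0.57, -0.822, 0.01, 350.176], [0.785, -0.541, 0.3, -458.46], [-0.241, 0.179, 0.954, -853.273], [0.0, 0.0, 0.0, 1.0]]}
top {'fx': 496.226, 'fy': 496.226, 'cx': 251.745, 'cy': 192.713, 'view': [[0.004, -1.0, -0.008, 27.529], [0.992, 0.003, 0.13, -571.309], [-0.13, -0.009, 0.992, -1424.717], [0.0, 0.0, 0.0, 1.0]]}
wrist {'fx': 322.269, 'fy': 322.269, 'cx': 255.462, 'cy': 192.618, 'T_tool_cam': [[0.0, 0.954, 0.299, 81.47], [1.0, -0.0, 0.0, 1.261], [0.0, 0.299, -0.954, -158.907], [0.0, 0.0, 0.0, 1.0]]}
{'t': 0.15, 'joint_pos': array([-1.06189027e+00,  3.59207816e-01,  1.12455924e-02, -2.01100556e-04,
       -1.22409758e+00, -2.88105108e-01]), 'qvel': array([ 0.00032358, -0.00244711,  0.00413015,  0.00235463, -0.00049726,
       -0.00250302]), 'tau': array([-1.77379799e-03, -5.83278179e+01,  2.93290579e+01,  7.00126201e+00,
        8.80191423e-03, -1.24841490e-04]), 'tcp_pos': array([ 147.7067161 , -658.25717236,  225.84663151]), 'eef_rot': array([-1.10142307e-01,  9.93915622e-01,  6.18921787e-04, -1.58002170e-04]), 'contact_force': array([-0.38823216,  0.44877061,  0.88325096]), 'moment': array([-0.00347757,  0.00722953, -0.03796685]), 'width': 87.96931037421695}
```

View pics/a_side.png

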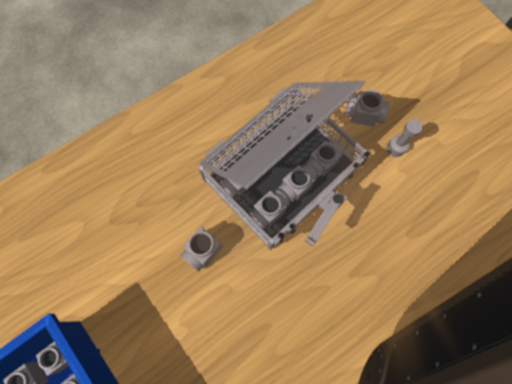

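View pics/a_top.png

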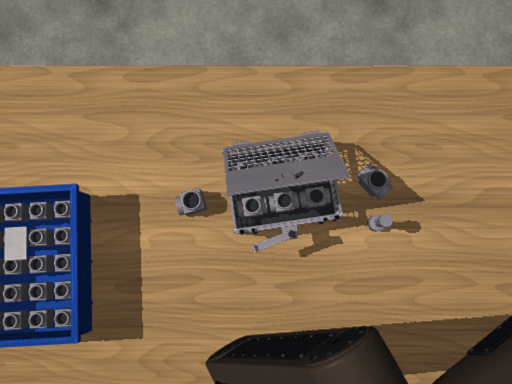

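View pics/a_wrist.png

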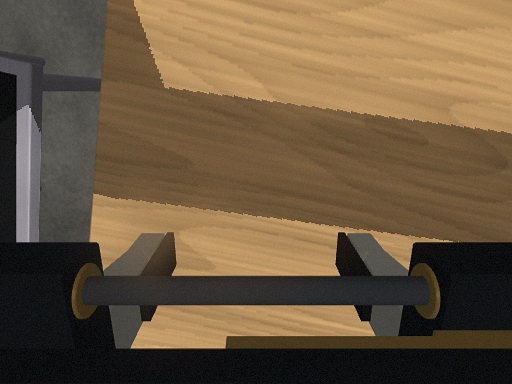

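```bash
python3 - <<'E'
import cv2
a=cv2.imread("pics/a_side.png")[70:270,160:430]; cv2.imwrite("pics/b_side.png",cv2.resize(a,None,fx=2.9,fy=2.9,interpolation=cv2.INTER_CUBIC))
a=cv2.imread("pics/a_top.png")[120:260,165:430]; cv2.imwrite("pics/b_top.png",cv2.resize(a,None,fx=3,fy=3,interpolation=cv2.INTER_CUBIC))
E
```

```text
(no output)
```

View pics/b_side.png

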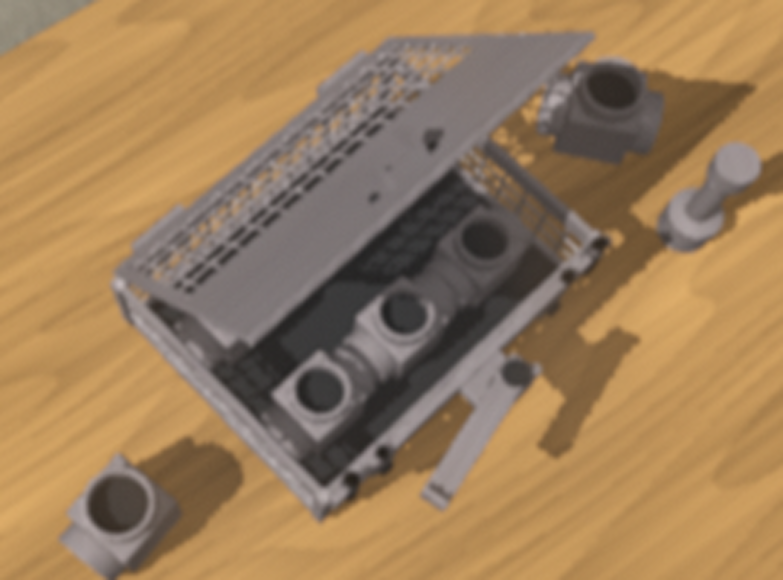

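View pics/b_top.png

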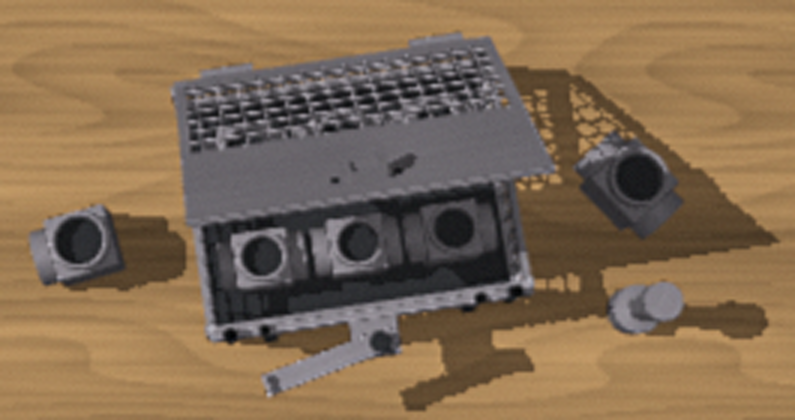

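```bash
cat > h.py <<'E'
import numpy as np, cv2
from scipy.spatial.transform import Rotation as R
def ray(cal,px,T=None):
    """T: world<-camera 4x4"""
    K=cal
    d=np.array([(px[0]-K["cx"])/K["fx"],-(px[1]-K["cy"])/K["fy"],-1.0])
    if T is None: T=np.linalg.inv(np.array(K["view"]))
    d=T[:3,:3]@d; return T[:3,3],d/np.linalg.norm(d)
def tri(rays):
    A=np.zeros((3,3));b=np.zeros(3)
    for o,d in rays:
        P=np.eye(3)-np.outer(d,d);A+=P;b+=P@o
    x=np.linalg.solve(A,b)
    return x,[float(np.linalg.norm((np.eye(3)-np.outer(d,d))@(x-o))) for o,d in rays]
def onz(r,z): o,d=r; return o+d*(z-o[2])/d[2]
def wristT(cal,st):
    T=np.eye(4);T[:3,:3]=R.from_quat(st["eef_rot"]).as_matrix();T[:3,3]=st["tcp_pos"]
    return T@np.array(cal["T_tool_cam"])
E
python3 - <<'E'
from plant import bot
from h import *
ct=bot.get_calibration("top");cs=bot.get_calibration("side")
print({k:v for k,v in ct.items() if k not in("view",)}.keys())
t=lambda x,y:ray(ct,(x/3+165-.33,y/3+120-.33)); s=lambda x,y:ray(cs,(x/2.9+160-.33,y/2.9+70-.33))
for n,a,b in [("pivot screw",(382,342),(517,372)),("tip tab",(273,382),(437,495)),("lid FR",(551,173),(592,36)),("lid FL",(190,222),(240,343)),("lid BL",(174,88),(140,277)),("lid BR",(491,40),(385,42)),("gauge",(662,299),(738,162)),
 ("frontR bumper",(519,288),(597,245)),("frontL",(231,334),(347,487)),("keeper cheek",(402,162),(433,138))]:
    p,e=tri([t(*a),s(*b)]); print(n,p.round(0),np.round(e,1))
E
```

```text
dict_keys(['fx', 'fy', 'cx', 'cy'])
pivot screw [445. -80. 157.] [0.2 0.2]
tip tab [409.  17. 142.] [1. 1.]
lid FR [ 575. -205.  307.] [0.7 0.7]
lid FL [540.  87. 275.] [2.4 2.4]
lid BL [675. 104. 130.] [8.9 8.9]
lid BR [ 739. -188.   98.] [2.8 2.8]
gauge [ 486. -337.  130.] [1.2 1.2]
frontR bumper [ 497. -210.  112.] [1.1 1.1]
frontL [455.  57.  86.] [0.5 0.5]
keeper cheek [586. -89. 280.] [1.6 1.6]
```

```bash
python3 - <<'E'
from plant import bot
from h import *
yaw=0.155
X=np.array([np.cos(yaw),np.sin(yaw),0]);Y=np.array([-X[1],X[0],0])
q=R.from_matrix(np.stack([-X,Y,[0,0,-1]],1)).as_quat()
for p in [(430,-110,330),(430,-20,330),(395,0,140),(410,0,140),(560,-60,350)]:
    print(p,bot.solve_ik(np.array(p,float),q))
import json
for i,p in enumerate([(430,-120,330),(430,-20,330)]):
    (bot.move_ptp if i==0 else bot.line_to)(np.array(p,float),*( [q] if i==0 else []))
    bot.pause(0.2)
    st=bot.read_state(); im=bot.camera("wrist"); cv2.imwrite(f"pics/w{i}.png",im[:,:,::-1])
    json.dump({k:np.array(v).tolist() for k,v in st.items()},open(f"w{i}.json","w"))
    print(st["t"],st["tcp_pos"],st["contact_force"])
E
```

```text
(430, -110, 330) [ 0.19641145 -0.09077893 -0.2858926   0.         -1.37568265 -1.61220778]
(430, -20, 330) [ 0.41532694 -0.11618393 -0.30782759  0.         -1.37915266 -1.83112326]
(395, 0, 140) [ 0.50701464 -0.0377651  -0.69147058  0.         -0.91709085 -1.92281097]
(410, 0, 140) [ 0.4868055  -0.00887722 -0.66368431  0.         -0.91598924 -1.90260183]
(560, -60, 350) [ 0.24076707  0.11825693 -0.02929537  0.         -1.42324402 -1.6565634 ]
2.5583 [ 429.97231894 -120.41834041  329.80311284] [-0.77153535 -0.4074506  -0.67070566]
3.625 [429.96904413 -20.62870276 329.9546109 ] [ 0.62379949 -0.17421329 -0.3285717 ]
```

View pics/w0.png

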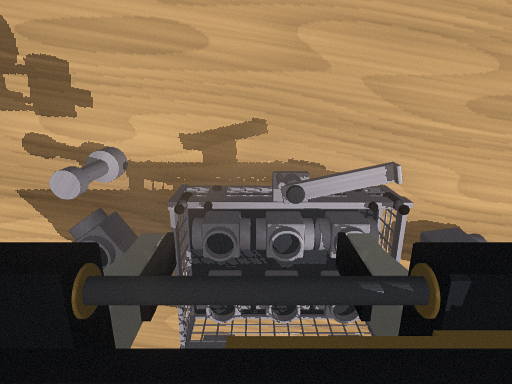

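View pics/w1.png

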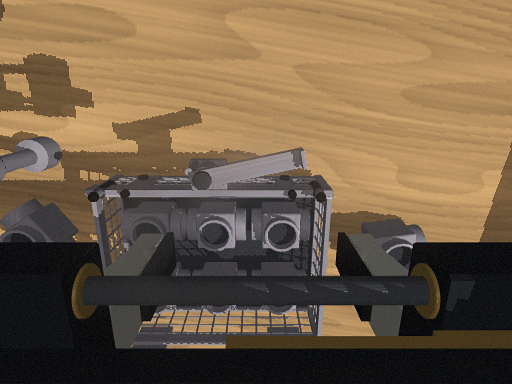

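```bash
python3 - <<'E'
import cv2
a=cv2.imread("pics/w0.png")[145:245,160:420]; cv2.imwrite("pics/z0.png",cv2.resize(a,None,fx=3,fy=3,interpolation=cv2.INTER_CUBIC))
a=cv2.imread("pics/w1.png")[135:235,75:340]; cv2.imwrite("pics/z1.png",cv2.resize(a,None,fx=3,fy=3,interpolation=cv2.INTER_CUBIC))
E
```

```text
(no output)
```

View pics/z0.png

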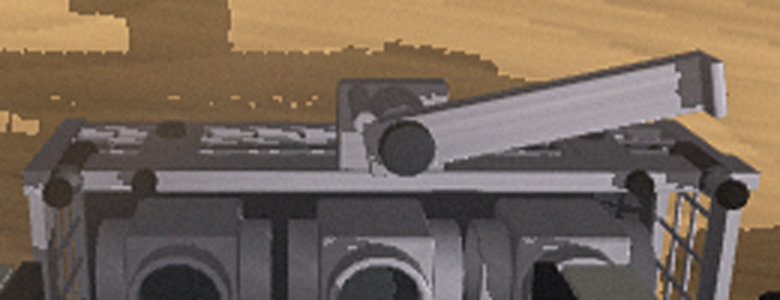

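View pics/z1.png

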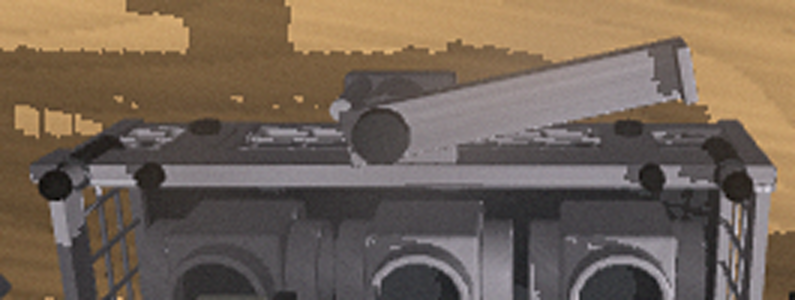

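```bash
python3 - <<'E'
from plant import bot
from h import *
import json
cal=bot.get_calibration("wrist")
T=[wristT(cal,{k:np.array(v) for k,v in json.load(open(f"w{i}.json")).items()}) for i in (0,1)]
off=[(160,145),(75,135)]
r=lambda i,p: ray(cal,(p[0]/3+off[i][0]-.33,p[1]/3+off[i][1]-.33),T[i])
for n,a,b in [("screw",(407,148),(381,136)),("tabA",(712,57),(682,40)),("tabB",(724,117),(690,103)),("outR",(60,191),(55,185)),("outL",(733,193),(738,187)),("inR",(145,182),(150,176)),("inL",(640,185),(652,177))]:
    p,e=tri([r(0,a),r(1,b)]); print(n,p.round(1),np.round(e,1))
E
```

```text
screw [445.  -74.1 163. ] [0. 0.]
tabA [396.3  23.1 163.1] [0.4 0.4]
tabB [414.7  28.2 173.3] [0.1 0.1]
outR [ 491.1 -199.1  136.2] [0.3 0.3]
outL [452.5  60.6 133.7] [0.3 0.3]
inR [ 487.2 -168.2  122.8] [0.1 0.1]
inL [457.8  29.1 121.5] [0.3 0.3]
```

```bash
cat >> h.py <<'E'
yaw=.148; X=np.array([np.cos(yaw),np.sin(yaw),0]);Y=np.array([-X[1],X[0],0]);Z=np.array([0,0,1.])
H=np.array([711.8,-33.8,0]); PV=H-270*X
def ori(a): # tool y along basket Y rotated by a
    return (R.from_rotvec([0,0,a])*R.from_matrix(np.stack([-X,Y,-Z],1))).as_quat()
def bl(a,r): # point on blade axis
    return PV+r*(np.cos(a)*X+np.sin(a)*Y)
E
python3 - <<'E'
from plant import bot
from h import *
def P(th,r=190): 
    c=r*np.cos(th); return H-c*X+60*Y+Z*(112+4/np.cos(th)+(c+9.5)*np.tan(th))
bot.move_gripper(36)
bot.move_ptp(P(.87)+Z*45,ori(0)); bot.pause(.2)
f0=np.mean([bot.read_state()["contact_force"] for _ in range(3)],0); np.save("f0.npy",f0)
print("tare",f0,bot.read_state()["t"])
bot.line_to(P(.95),100)
for th in np.arange(.87,.13,-.09):
    bot.line_to(P(th),120)
    s=bot.read_state(); print(round(th,2),round(s["t"],2),s["tcp_pos"].round(1),(s["contact_force"]-f0).round(1))
    if np.linalg.norm(s["contact_force"]-f0)>15: break
cv2.imwrite("pics/c_side.png",cv2.resize(bot.camera("side")[60:280,150:430],None,fx=2.7,fy=2.7)[:,:,::-1])
E
```

```text
tare [-0.22946932 -0.52687526  0.52094113] 5.5417
0.87 6.33 [581.6   7.4 275.4] [0.5 0.5 0.2]
0.78 6.64 [569.5   5.6 261.1] [0.7 1.  0.2]
0.69 6.95 [558.2   3.9 246.2] [ 0.   1.1 -0.6]
0.6 7.25 [548.    2.3 230.9] [ 2.   1.1 -0.7]
0.51 7.55 [539.    1.  214.8] [ 0.4  0.9 -0.6]
0.42 7.85 [ 5.314e+02 -1.000e-01  1.983e+02] [ 0.9  0.6 -0.4]
0.33 8.15 [525.2  -1.  181.2] [-0.   0.3 -0.6]
0.24 8.45 [520.4  -1.8 163.8] [ 0.   0.7 -0.1]
0.15 8.75 [517.2  -2.2 146.2] [-0.2  1.3 -0.1]
```

View pics/c_side.png

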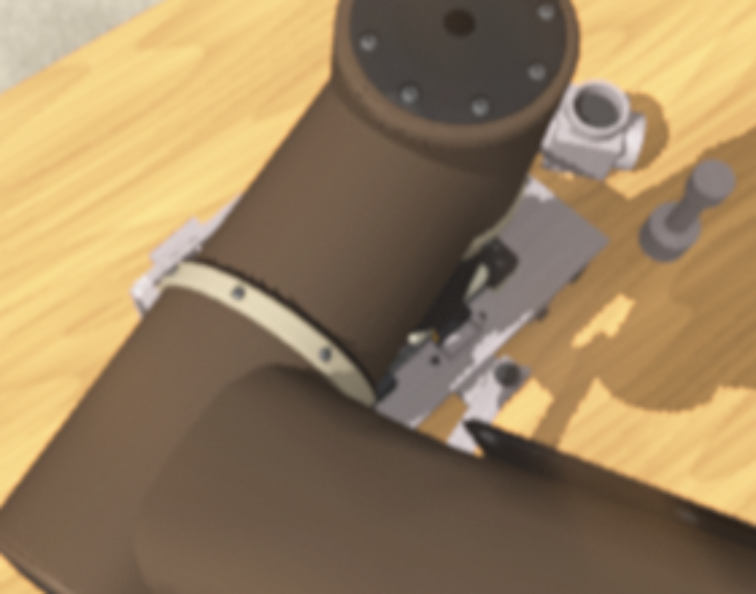

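```bash
python3 - <<'E'
from plant import bot
from h import *
f0=np.load("f0.npy")
b=H-190*X+60*Y
def go(z,v=40):
    bot.line_to(b+Z*z,v); s=bot.read_state(); f=s["contact_force"]-f0
    print(round(z,1),round(s["t"],2),s["tcp_pos"][2].round(2),f.round(1)); return f
z=141
while z>118:
    f=go(z)
    if f[2]>15: break
    z-=1.0
E
```

```text
141 9.08 141.08 [ 0.2  0.2 -0.1]
140.0 9.33 140.04 [ 0.6  1.1 -1.5]
139.0 9.58 139.36 [ 0.2 -0.1  3.7]
138.0 9.83 138.5 [-2.3  0.9  4.8]
137.0 10.08 137.57 [-3.2  0.7  6.2]
136.0 10.33 136.55 [-2.3  0.6  6.7]
135.0 10.58 135.55 [-3.5  1.3  7.8]
134.0 10.83 134.53 [-4.6  1.6  7.5]
133.0 11.08 133.48 [-5.   1.3  8.3]
132.0 11.33 132.5 [-3.5  1.1  7.4]
131.0 11.58 131.46 [-4.6  0.7  8.3]
130.0 11.83 130.46 [-5.6  1.5  9.2]
129.0 12.08 129.45 [-5.7  1.8  8.7]
128.0 12.33 128.43 [-5.7  2.6 10. ]
127.0 12.58 127.45 [-6.3  1.4  9.8]
126.0 12.83 127.11 [-8.8  2.8 16.1]
```

```bash
python3 - <<'E'
from plant import bot
from h import *
s=bot.read_state(); print(s["joint_pos"].round(2))
for off in (0,-np.pi,np.pi):
    for a in (1.8,1.2,.8,.4,0,-.1):
        p=bl(a,82)+Z*150; q=bot.solve_ik(p,ori(a+off)); print(off,a,p.round(0),None if q is None else np.round(q,2))
E
```

```text
[ 0.38  0.19 -0.47 -0.   -0.91 -1.8 ]
0 1.8 [415.   3. 150.] [ 0.49 -0.01 -0.64  0.   -0.94 -0.11]
0 1.2 [463.   6. 150.] [ 0.44  0.07 -0.55  0.   -0.95 -0.66]
0 0.8 [493.  -7. 150.] [ 0.39  0.13 -0.49  0.   -0.96 -1.01]
0 0.4 [515. -31. 150.] [ 0.32  0.16 -0.44  0.   -0.96 -1.34]
0 0 [526. -62. 150.] [ 0.25  0.19 -0.42  0.   -0.97 -1.68]
0 -0.1 [527. -70. 150.] [ 0.24  0.19 -0.41  0.   -0.97 -1.76]
-3.141592653589793 1.8 [415.   3. 150.] None
-3.141592653589793 1.2 [463.   6. 150.] [ 0.44  0.07 -0.55  0.   -0.95  2.48]
-3.141592653589793 0.8 [493.  -7. 150.] [ 0.39  0.13 -0.49  0.   -0.96  2.13]
-3.141592653589793 0.4 [515. -31. 150.] [ 0.32  0.16 -0.44  0.   -0.96  1.8 ]
-3.141592653589793 0 [526. -62. 150.] [ 0.25  0.19 -0.42  0.   -0.97  1.46]
-3.141592653589793 -0.1 [527. -70. 150.] [ 0.24  0.19 -0.41  0.   -0.97  1.38]
3.141592653589793 1.8 [415.   3. 150.] None
3.141592653589793 1.2 [463.   6. 150.] [ 0.44  0.07 -0.55  0.   -0.95  2.48]
3.141592653589793 0.8 [493.  -7. 150.] [ 0.39  0.13 -0.49  0.   -0.96  2.13]
3.141592653589793 0.4 [515. -31. 150.] [ 0.32  0.16 -0.44  0.   -0.96  1.8 ]
3.141592653589793 0 [526. -62. 150.] [ 0.25  0.19 -0.42  0.   -0.97  1.46]
3.141592653589793 -0.1 [527. -70. 150.] [ 0.24  0.19 -0.41  0.   -0.97  1.38]
```

```bash
python3 - <<'E'
from plant import bot
from h import *
bot.line_to(H-190*X+60*Y+Z*205,150)
s=bot.read_state();print(s["t"],s["contact_force"])
bot.move_gripper(42)
bot.move_ptp(bl(1.8,82)+Z*205,ori(1.8)); bot.pause(.2)
s=bot.read_state();print(s["t"],s["tcp_pos"],s["contact_force"])
np.save("f1.npy",s["contact_force"])
cv2.imwrite("pics/d_w.png",bot.camera("wrist")[:,:,::-1])
cv2.imwrite("pics/d_side.png",cv2.resize(bot.camera("side")[60:280,150:430],None,fx=2.7,fy=2.7)[:,:,::-1])
E
```

```text
13.5083 [ 0.21928417  0.85096041 -0.07303223]
15.5917 [414.66279756   2.60934012 204.92443582] [ 0.65296218 -0.22481954 -0.23904272]
```

View pics/d_w.png

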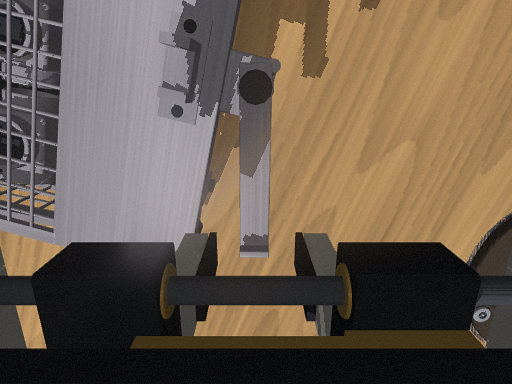

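View pics/d_side.png

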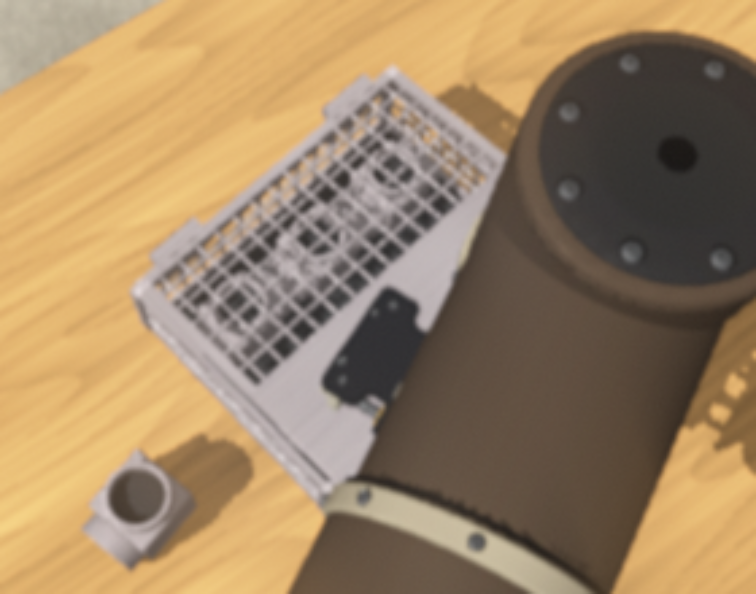

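```bash
python3 - <<'E'
from plant import bot
from h import *
f1=np.load("f1.npy")
def rep(tag):
    s=bot.read_state(); f=s["contact_force"]-f1; print(tag,round(s["t"],2),s["tcp_pos"].round(1),f.round(1),round(s["width"],1)); return np.linalg.norm(f)
bot.line_to(bl(1.8,82)+Z*165,120)
bot.line_to(bl(1.8,82)+Z*150.5,40)
ok=rep("down")<6
if ok:
    bot.move_gripper(25,3); rep("grip")
    for a in np.arange(1.7,.84,-.1):
        bot.line_to(bl(a,82)+Z*150.5,80,ori=ori(a))
        if rep(round(a,2))>10: break
cv2.imwrite("pics/e_w.png",bot.camera("wrist")[:,:,::-1])
E
```

```text
down 16.68 [414.5   2.6 150.4] [-0.2  0.2 -0.3] 42.1
grip 17.24 [414.6   2.6 150.5] [-0.8 -0.1  0.2] 25.2
1.7 17.49 [422.3   5.3 150.4] [-1.3  0.6  0.6] 25.4
1.6 17.74 [430.1   7.  150.4] [-0.5 -0.7  0.5] 24.8
1.5 17.99 [438.1   8.  150.4] [-0.9 -0.1 -0.5] 25.0
1.4 18.24 [446.3   8.3 150.4] [-0.6  0.4  0.2] 24.9
1.3 18.49 [454.4   7.7 150.4] [-1.1 -0.  -0.2] 25.1
1.2 18.74 [462.5   6.3 150.4] [-0.6  0.8  0.3] 24.9
1.1 18.99 [470.4   4.1 150.4] [-0.1  1.1 -0. ] 25.0
1.0 19.24 [478.    1.2 150.4] [-1.3  0.8 -0. ] 24.9
0.9 19.49 [485.4  -2.6 150.4] [-1.9  0.6  0. ] 24.8
```

View pics/e_w.png

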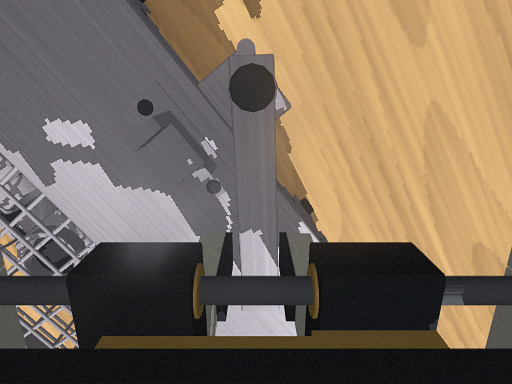

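```bash
python3 - <<'E'
from plant import bot
from h import *
f1=np.load("f1.npy")
bot.line_to(bl(.83,82)+Z*150.5,60,ori=ori(.83))
z=147
while z>127:
    bot.line_to(bl(.83,82)+Z*z,40)
    s=bot.read_state(); f=s["contact_force"]-f1; print(z,round(s["t"],2),s["tcp_pos"][2].round(2),f.round(1))
    if f[2]>13: break
    z-= 2 if z>133 else .7
E
```

```text
147 20.04 146.73 [-0.6  0.5  0.6]
145 20.29 144.86 [-0.8 -0.6 -0.1]
143 20.54 143.17 [-0.7 -0.4  3.3]
141 20.79 141.2 [-1.3  1.3  4.5]
139 21.04 139.15 [-2.7  0.4  6. ]
137 21.29 137.09 [-3.5  0.5  5.5]
135 21.54 135.08 [-3.4  0.8  6. ]
133 21.79 133.04 [-4.   1.3  6.7]
132.3 22.04 132.48 [-4.7  0.3  7.7]
131.60000000000002 22.29 131.81 [-5.8  1.7  8.7]
130.90000000000003 22.54 131.1 [-6.   1.   8.3]
130.20000000000005 22.79 130.4 [-5.9  0.2  8.6]
129.50000000000006 23.04 129.7 [-6.5  0.6  9.3]
128.80000000000007 23.29 129.18 [-6.9  1.2 11.2]
128.10000000000008 23.54 129.01 [-7.8 -0.  16.4]
```

```bash
cat > slide.py <<'E'
from plant import bot
from h import *
import sys
f1=np.load("f1.npy")
def dmax(a): return 270-82*np.cos(a)+33.5*np.sin(abs(a))+9.5*np.cos(a)
def step(a,dz,v=60):
    zm=116+.0542*dmax(a)
    bot.line_to(bl(a,82)+Z*(zm-dz),v,ori=ori(a))
    s=bot.read_state(); f=s["contact_force"]-f1
    t=-np.sin(a)*X+np.cos(a)*Y; r=np.cos(a)*X+np.sin(a)*Y
    rel=s["tcp_pos"]-PV; aa=np.arctan2(rel@Y,rel@X)
    print(f"a={a:.3f} act={aa:.3f} t={s['t']:.2f} zlift={s['tcp_pos'][2]-zm:.2f} dz={dz:.2f} Fz={f[2]:.1f} Ft={f@t:.1f} Fr={f@r:.1f} w={s['width']:.1f}")
    return f[2],f@t
E
python3 - <<'E'
from slide import *
dz=1.1
for a in np.arange(.77,.10,-.06):
    fz,ft=step(a,dz)
    if ft>13 or fz>24: print("stop");break
    dz=np.clip(dz+(15-fz)*.06,.3,2.2)
np.save("dz.npy",dz)
E
```

```text
a=0.770 act=0.772 t=23.79 zlift=-0.18 dz=1.10 Fz=15.8 Ft=6.5 Fr=-4.2 w=32.7
a=0.710 act=0.712 t=24.04 zlift=-0.04 dz=1.05 Fz=17.3 Ft=7.0 Fr=-5.1 w=40.0
a=0.650 act=0.652 t=24.29 zlift=0.08 dz=0.91 Fz=16.2 Ft=7.1 Fr=-5.7 w=46.1
a=0.590 act=0.592 t=24.54 zlift=0.15 dz=0.84 Fz=17.9 Ft=7.6 Fr=-6.4 w=52.8
a=0.530 act=0.533 t=24.79 zlift=0.24 dz=0.67 Fz=16.8 Ft=6.6 Fr=-5.6 w=58.2
a=0.470 act=0.473 t=25.04 zlift=0.29 dz=0.56 Fz=16.6 Ft=8.0 Fr=-5.9 w=63.7
a=0.410 act=0.414 t=25.29 zlift=0.34 dz=0.47 Fz=14.6 Ft=7.0 Fr=-7.0 w=67.7
a=0.350 act=0.354 t=25.54 zlift=0.34 dz=0.49 Fz=15.3 Ft=6.1 Fr=-6.1 w=72.7
a=0.290 act=0.294 t=25.79 zlift=0.35 dz=0.47 Fz=15.0 Ft=6.7 Fr=-5.0 w=76.1
a=0.230 act=0.234 t=26.04 zlift=0.33 dz=0.47 Fz=13.0 Ft=6.3 Fr=-4.6 w=79.0
a=0.170 act=0.175 t=26.29 zlift=0.29 dz=0.59 Fz=13.6 Ft=8.0 Fr=-5.3 w=82.4
a=0.110 act=0.115 t=26.54 zlift=0.27 dz=0.67 Fz=12.2 Ft=5.5 Fr=-3.9 w=84.6
```

```bash
python3 - <<'E'
from slide import *
for w in (75,60,45,35,25):
    bot.move_gripper(w,14)
    s=bot.read_state(); f=s["contact_force"]-f1
    print(w,round(s["t"],2),round(s["width"],1),s["tcp_pos"].round(1),f.round(1))
    if s["width"]>w+4: break
cv2.imwrite("pics/f_w.png",bot.camera("wrist")[:,:,::-1])
E
```

```text
75 26.88 74.9 [525.2 -52.4 127.3] [-0.8  1.5  8.5]
60 27.42 60.1 [525.5 -51.6 127.2] [-1.  6.  8.]
45 27.95 45.3 [525.5 -51.7 127.2] [-1.3  5.3  7.5]
35 28.42 34.9 [525.6 -51.9 127.2] [-0.7  5.2  6.9]
25 28.88 24.9 [525.6 -52.  127.2] [-1.   4.1  7.5]
```

View pics/f_w.png

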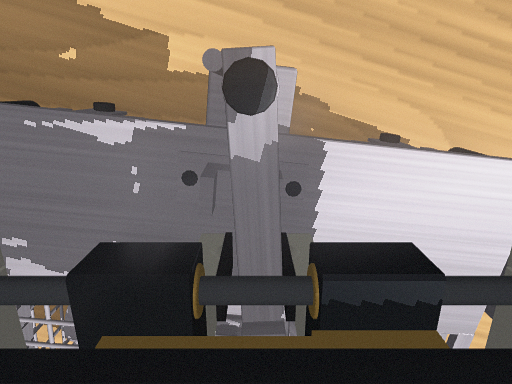

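```bash
python3 - <<'E'
from slide import *
bot.move_gripper(24,30)
dz=.75
for a in (.09,.07,.05,.03,.015,0,-.01,-.02,-.03,-.04,-.05):
    fz,ft=step(a,dz,30)
    if ft>12 or fz>22: print("stop");break
    dz=np.clip(dz+(14-fz)*.04,.3,1.3)
cv2.imwrite("pics/g_w.png",bot.camera("wrist")[:,:,::-1])
E
```

```text
a=0.090 act=0.095 t=29.42 zlift=0.30 dz=0.75 Fz=9.0 Ft=3.9 Fr=0.5 w=23.9
a=0.070 act=0.076 t=29.67 zlift=0.28 dz=0.95 Fz=10.1 Ft=5.5 Fr=0.2 w=24.1
a=0.050 act=0.058 t=29.92 zlift=0.30 dz=1.10 Fz=12.3 Ft=5.4 Fr=0.1 w=23.7
a=0.030 act=0.038 t=30.17 zlift=0.31 dz=1.17 Fz=11.6 Ft=6.5 Fr=-0.7 w=23.8
a=0.015 act=0.025 t=30.42 zlift=0.32 dz=1.26 Fz=12.1 Ft=6.8 Fr=-0.2 w=24.1
a=0.000 act=0.011 t=30.67 zlift=0.35 dz=1.30 Fz=11.9 Ft=6.9 Fr=-1.7 w=24.0
a=-0.010 act=0.001 t=30.92 zlift=0.34 dz=1.30 Fz=12.2 Ft=7.3 Fr=-0.3 w=24.0
a=-0.020 act=-0.009 t=31.17 zlift=0.33 dz=1.30 Fz=12.6 Ft=7.6 Fr=0.1 w=24.3
a=-0.030 act=-0.018 t=31.42 zlift=0.31 dz=1.30 Fz=11.4 Ft=6.9 Fr=0.1 w=23.8
a=-0.040 act=-0.028 t=31.67 zlift=0.30 dz=1.30 Fz=10.7 Ft=6.8 Fr=-1.2 w=24.1
a=-0.050 act=-0.038 t=31.92 zlift=0.29 dz=1.30 Fz=10.4 Ft=7.2 Fr=-0.2 w=24.3
```

View pics/g_w.png

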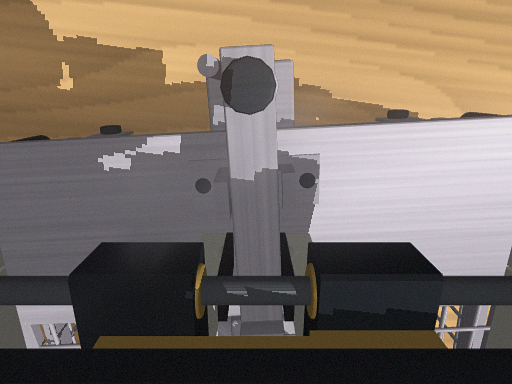

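```bash
python3 - <<'E'
from slide import *
dz=1.4
for a in np.arange(-.06,-.125,-.01):
    fz,ft=step(a,dz,20)
    if ft>10.5 or fz>20: print("stop");break
    dz=np.clip(dz+(13-fz)*.04,.3,1.7)
E
```

```text
a=-0.060 act=-0.041 t=32.22 zlift=0.23 dz=1.40 Fz=12.2 Ft=11.4 Fr=-1.2 w=24.2
stop
```

```bash
python3 - <<'E'
from slide import *
s=bot.read_state();p0=bl(-.055,82);
for z in (128,131,134,138,146):
    bot.line_to(p0+Z*z,40)
    s=bot.read_state(); f=s["contact_force"]-f1; print(z,round(s["t"],2),s["tcp_pos"].round(1),f.round(1))
cv2.imwrite("pics/i_w.png",bot.camera("wrist")[:,:,::-1])
bot.line_to(p0+Z*230,120)
bot.move_ptp(bl(0,40)*1+Z*330-60*X+0*Y,ori(0)); bot.pause(.2)
s=bot.read_state();print(s["t"],s["tcp_pos"],s["contact_force"]-f1)
import json; json.dump({k:np.array(v).tolist() for k,v in s.items()},open("w3.json","w"))
cv2.imwrite("pics/w3.png",bot.camera("wrist")[:,:,::-1])
E
```

```text
128 32.47 [528.3 -64.6 129. ] [-0.2  7.9  6.7]
131 32.72 [527.8 -64.6 131.6] [-0.7  7.   5.8]
134 32.97 [527.1 -64.8 134. ] [-1.5  6.2  2.6]
138 33.22 [526.3 -64.9 137.5] [-1.   6.1  1.2]
146 33.57 [525.8 -65.  145.4] [-2.8  6.3  2.2]
35.2917 [425.08188067 -76.49390589 328.6905101 ] [-0.42755435  0.30486219  0.12287087]
```

View pics/w3.png

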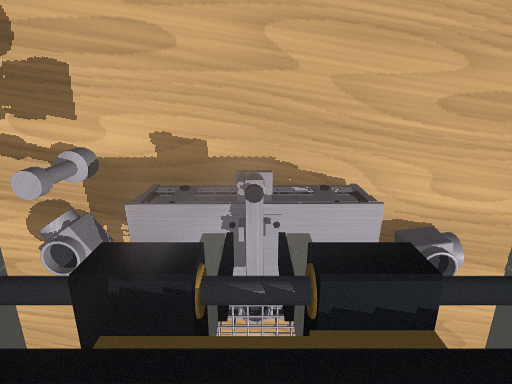

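```bash
python3 - <<'E'
from plant import bot
from h import *
bot.move_gripper(88)
bot.move_ptp(bl(0,40)+Z*300-55*X-60*Y,ori(0)); bot.pause(.2)
s=bot.read_state();print(s["t"],s["tcp_pos"])
import json; json.dump({k:np.array(v).tolist() for k,v in s.items()},open("w4.json","w"))
im=bot.camera("wrist");cv2.imwrite("pics/w4.png",im[:,:,::-1])
cv2.imwrite("pics/w4z.png",cv2.resize(im[140:310,190:400],None,fx=3.5,fy=3.5,interpolation=cv2.INTER_CUBIC)[:,:,::-1])
a=cv2.imread("pics/w3.png")[150:240,180:330];cv2.imwrite("pics/w3z.png",cv2.resize(a,None,fx=5,fy=5,interpolation=cv2.INTER_CUBIC))
E
```

```text
37.0667 [ 439.01884056 -134.70882078  300.66366014]
```

View pics/w4z.png

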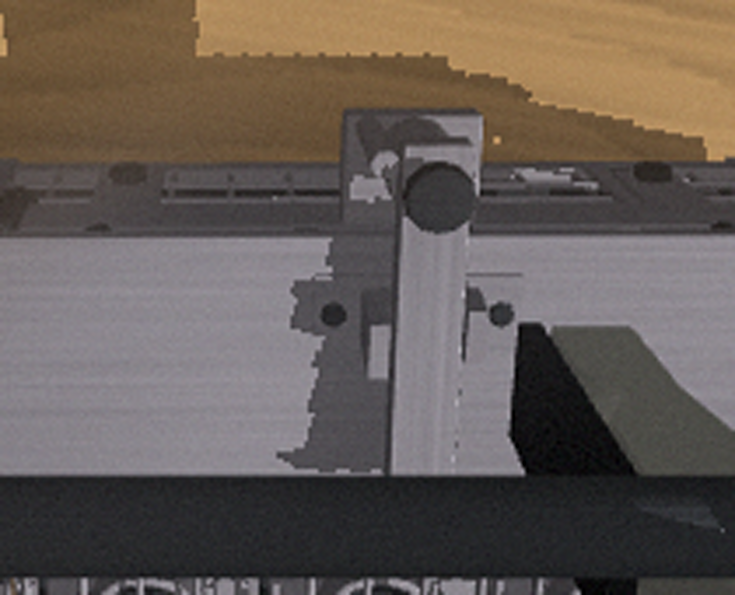

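View pics/w3z.png

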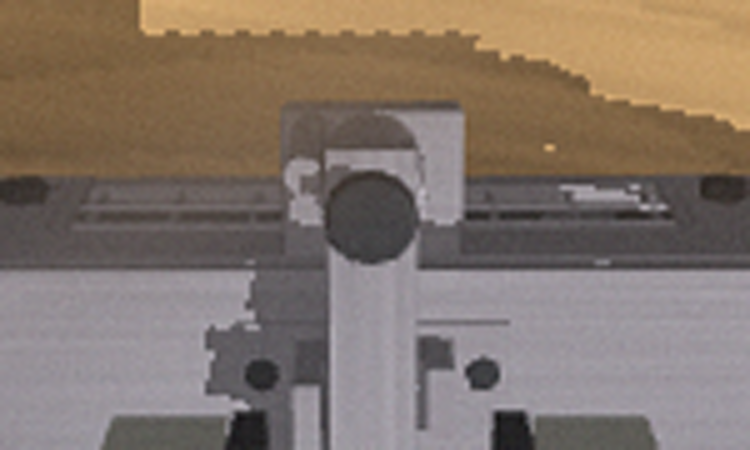

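```bash
python3 - <<'E'
from plant import bot
from h import *
import json
cal=bot.get_calibration("wrist")
st={k:np.array(v) for k,v in json.load(open("w3.json")).items()}
T=wristT(cal,st); im=cv2.imread("pics/w3.png")
c=lambda x,y,z:onz(ray(cal,(x/5+180-.4,y/5+150-.4),T),z)
def rel(p): return (p-PV)@X,(p-PV)@Y
print("screw",np.round(rel(c(372,217,166)),1))
for y in(300,350,400,440):
    g=cv2.resize(im[150:240,180:330],None,fx=5,fy=5,interpolation=cv2.INTER_CUBIC)[y-3:y+3,:,:].mean((0,2))
    d=np.diff(cv2.GaussianBlur(g[None],(9,1),2)[0]); l=300+np.argmax(np.abs(d[300:350])); r=395+np.argmax(np.abs(d[395:435]))
    print(y,l,r,np.round(rel(c(l,y,158)),1),np.round(rel(c(r,y,158)),1))
print("holes",np.round(rel(c(262,373,133+5)),1),np.round(rel(c(482,373,138)),1))
E
```

```text
screw [-0.7 -0.3]
300 329 404 [20.7 -9.7] [20.7  6.6]
350 329 415 [32.4 -9.8] [32.4  9.1]
400 329 415 [ 44.4 -10. ] [44.4  9.2]
440 329 395 [ 54.1 -10. ] [54.1  4.7]
holes [ 46.3 -26.3] [46.3 25.3]
```

```bash
python3 - <<'E'
from plant import bot
from h import *
p=bot.read_state()["tcp_pos"]
bot.line_to(np.array([p[0],p[1],340.]),150)
bot.move_joints([-1.062,.359,.012,0,-1.224,-.288]); bot.pause(.3)
s=bot.read_state();print(s["t"],s["tcp_pos"])
im=bot.camera("side");cv2.imwrite("pics/j_side.png",cv2.resize(im[70:270,160:430],None,fx=2.9,fy=2.9,interpolation=cv2.INTER_CUBIC)[:,:,::-1])
im=bot.camera("top");cv2.imwrite("pics/j_top.png",cv2.resize(im[120:260,165:430],None,fx=3,fy=3,interpolation=cv2.INTER_CUBIC)[:,:,::-1])
E
```

```text
40.0167 [ 148.37182273 -658.53991205  226.62064796]
```

View pics/j_side.png

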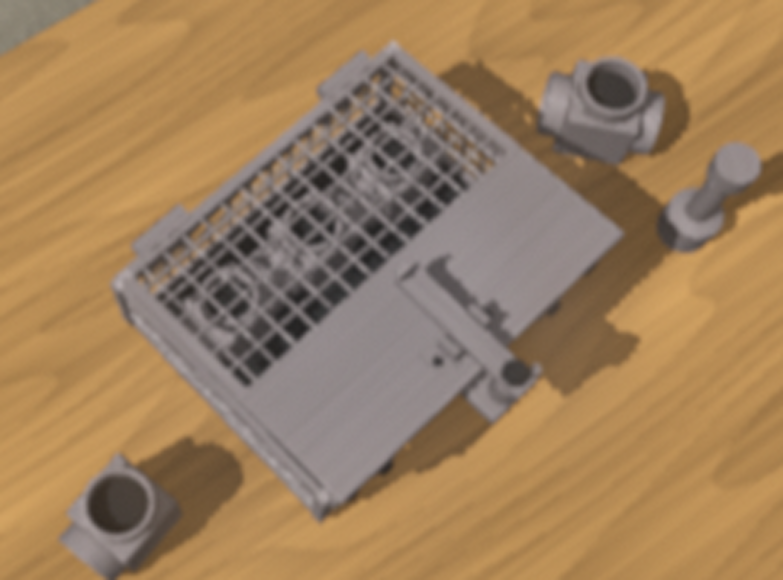

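View pics/j_top.png

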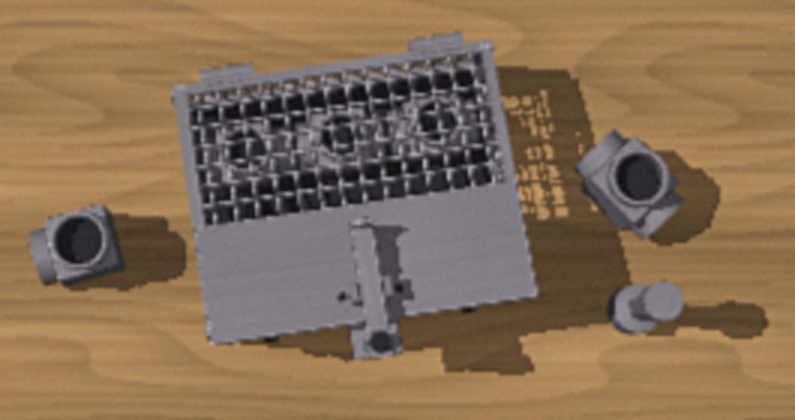

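The blade lies square to the lid's front edge, between the ridge and the cheek. The lid is shut, and the bystanders are in the same pixels as before: elbow (80,240), tee (640,178) and gauge (655,300). I'm handing it in.

```bash
python3 -c "
from plant import bot
print(bot.close_job())"
```

```text
the job is handed in; nothing more can be done
None
```

The lid is shut and the swing latch is home in the keeper's notch. I handed the job in at about 40 s; no verdict is reported.

**How it was done:**
- **Locating:** I found the stops, bumpers and latch pivot from two wrist-camera views, and touch put the hard stops 1–2 mm higher than sight did.
- **Closing:** I pushed the lid down onto its bumpers, then swung the blade between the open fingers to about 0.83.
- **Latching:** I held the lid on its hard stops with about 10–18 N and slid the blade over the ridge to its stop. The stop showed as a 4–6 N rise in side force. I then lifted off so the lid could come up against the blade.

**Last checks:**
- **Blade angle:** it measures about 0, within roughly 0.01 rad. It is centred over the notch within about 0.5 mm, between the ridge and the cheek.
- **Lid height:** on lift-off, contact with the lid faded at about 134–137 mm, below the 139 mm where it rests free on the bumpers. That fits the lid being held by the blade, but I did not measure the final lid angle separately.
- **Bystanders:** the tee, elbow and gauge are where they started, and the robot is clear.

**One slip:** during the slide I had the grip set to only 3 N, so friction on the lid dragged the fingers open to 85 mm and the blade lagged behind. I closed them again with 14 N while still holding the lid down, set 30 N for the last push, and finished without jamming anything.

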